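# Run the case trolley to the loading mark

## Task

Run the low-friction case trolley along its bench rails to the loading mark at a working pace: reach into the gap between its two cases, push it only by the two sprung pads that line the gap, keep it running at 0.1 m/s or more until its pointer is 100 mm short of the upright mark plate, then brake it to rest with the pointer opposite the plate, within the plate's width, and leave it standing there untouched for a few seconds. It must not strike either end stop or run faster than 0.4 m/s, the robot must not touch the cases or the trolley's frame, and the bottles, cork tray and mallet stay where they are.

Things in the scene. Friction and masses are not known exactly. Their poses are not given: they have to be found in the camera images.
- track: Straight bench track, two steel rails 950 mm long on wooden sleepers, fixed to the bench; origin on the bench surface. The rails run along its own y axis (roughly world y, to the robot's left), x points across to the far side, z up. A stop block 130 wide and 85 high stands at each end of the rails.
- trolley (a joint): Trolley travel along the track's +y, m: 0 = at the -y stop, 0.5 = at the +y stop. Its middle lies at track x = 0, y = -0.220 + this value. Low-friction wheels: nominally 0.02 N plus 0.25 N per m/s resistance; moving mass nominally 3.5 kg (true mass within 30 %). It coasts for many seconds.
- front_pad (a joint): Compression of the sprung pad on the gap's +y side, m: 0 relaxed, 0.018 fully pressed (towards +y); spring 150 N/m, hardly damped. Black plate 116 wide across the track, 10 thick, 71 to 137 mm above the bench; relaxed, its face is 90 mm on the +y side of the trolley's middle. Pressing it drives the trolley to +y.
- rear_pad (a joint): Compression of the like pad on the gap's -y side, m (towards -y); same size and spring. Relaxed, its face is 90 mm on the -y side of the trolley's middle, so the gap is 180 mm long. Pressing it drives the trolley to -y, so it brakes a run to +y.
- gap (a point): Point on top of the trolley's steel deck midway between the pads, 67 mm above the bench, on the track's centre line; the gap is open above and to both sides. Deck 130 wide, 422 long; wooden cases 130 across, 100 along, tops 142 mm above the bench, span 111 to 211 mm from this point on each side (21 mm behind the relaxed pad faces). Deck and cases must not be touched.
- pointer (a point): Tip of the small steel pointer (8 mm square bar) that sticks out from the middle of the trolley's far side, 103 mm from the track's centre line, 63 mm above the bench, at the same y along the track as the middle of the trolley.
- mark_top (a point): Middle of the top edge of the loading mark, an upright plain steel plate 24 mm wide along the track, 8 mm thick, 108 mm high, on a foot fixed beside the far rail, 130 mm from the track's centre line; 60 to 180 mm of trolley travel remain beyond it before the +y stop.
- bottle: Bystander: green wine bottle, 76 mm diameter, 290 mm high, standing on the bench beyond the track; origin at its underside.
- half_bottle: Bystander: amber half bottle, 64 mm diameter, 200 mm high, standing beyond the track; origin at its underside.
- cork_tray: Bystander: open wooden tray 140 x 110 x 50 mm beyond the track; origin at the centre of its underside.
- mallet: Bystander: mallet with wooden handle lying on the bench beyond the track; origin at its underside.
Mind the look-alikes: they are no part of the job. Of the things like the part that bears mark_top, leave any that is orange or pink; of the rest the larger one is meant.

How it is judged:
By the outcome, as a careful person would: the job done as asked, in the order asked, and still so for the second after the job is handed in, with the robot touching nothing.
It also fails if it takes over 40 s, if anything falls off the work surface, if the arm or the gripper's body presses on something with over 40 N, if the wrist force passes 120 N, or if a joint passes its speed limit or range.

## Robot

A 7-joint arm with a two-finger parallel gripper is mounted at the origin on the work surface. World frame = base frame: x ahead of the robot, y to its left, z up, the work surface at z = 0. Lengths are in m, angles in rad, forces in N, time in s.
With the tool pointing down it reaches from about 0.4 to 0.9 m from the base axis. Payload 5.6 kg.
Tool frame: the origin (TCP) lies on the centre line of the jaws, within the pads' length; the fingertips stand tip_reach ahead of it and the grasp point (between the pads) lies 3 mm ahead of it (tip_reach is the distance from the TCP to the fingertips, in m); z points along the fingers, y is the line along which they close (so a half turn about z gives the same grasp; the last joint's range is limited). The gripper opens to 92 mm and grips with 3 to 60 N. Pads are 20 mm wide; open, the fingers measure 128 mm over their backs; the gripper's body (75 mm by 189 mm) begins 69 mm behind the grasp point.
Start: joints at [1.127, 0.468, -0.012, 1.603, 0.006, 1.071, -0.056], TCP at [0.254, -0.599, 0.237] pointing down, gripper open.
Joint ranges: [-2.53, 2.53], [-0.31, 2.02], [-1.57, 1.55], [0.28, 2.44], [-1.29, 4.43], [0.15, 1.84], [-2.92, 2.92]. Speed limits (rad/s): [2.57, 2.57, 3.14, 3.14, 3.14, 3.14, 3.14].

## Interface

Orientations are given as a rotation vector (axis times angle).
In Python, from station import movep, line_to, goto_joints, ungrasp, close_gripper, pause, ik, state, read_camera, camera_info, MotionError, sign_off, outline_of, tip_of, tip_reach gives the robot as it stands. The module is installed in compiled form; this text tells all that it offers. Calls block until the motion is done:
- movep(position, orientation): joint-space move of the TCP to a pose.
- line_to(position, max_speed=0.15, frame=None): straight line of the TCP; frame=None keeps the orientation; max_speed is the mean speed in m/s.
- goto_joints(angles): joint-space move.
- ungrasp() and close_gripper(): open the fingers fully, or close them until they stop; the grip force is fixed at half the most.
- pause(seconds).
- ik(position, orientation): joint angles nearest the present ones, or None.
- state(): the state.
- read_camera(name): name is "side" or "top"; returns the picture (400x640x3 uint8, red, green, blue); there is no depth.
- camera_info(name): a dict with "fovy" (degrees; the focal length in pixels is half the picture's height over the tangent of half this angle, whatever the lens; pixels are square), "cx", "cy" (the principal point, pixels), "T" (4x4, takes a point from camera to world coordinates). Camera axes: x right, y down, z forward; pixel columns grow to the right and rows downward; lengths in m; the calibration is good to about 2 mm. A picture is of the moment at which its call begins. camera_info takes no time and is no camera call.
A pose or a line that the arm cannot do raises MotionError and nothing moves.
- sign_off(): hands the job in; it is judged then, once.
Trained networks look in the newest picture that a camera, given by its name, has taken for a name from the list of things; names that differ only in an ending like _2 or _b are one class to them, and where a whole thing is asked for, a point or a joint stands for the part that bears it (a point fixed in the world has none). Each returns a list of dicts, best first, with "score" (0 to 1); they miss things now and then, are a little off and sometimes report something else, mostly with a low value. They report only what shows in the picture. A call takes as long as a camera call. They do not tell look-alikes from the thing itself.
- outline_of(camera, label): "pixels" (400x640 bool, what is visible of it) and "xy" ([column, row] in pixels, amid what is visible of it).
- tip_of(camera, label): "xy" ([column, row] in pixels: a listed point, or the origin of a listed thing).
The state is a dict: "time": time; "joint_positions": joint angles; "qvel": joint speeds; "joint_torque": joint torques, N m; "tool_pos": TCP position; "tool_rot": TCP orientation; "ft_force": force on the tool from outside, world axes, zero at the start; "moment": the same for the moment, N m; "opening": opening from 0.0 (shut) to 1.0 (fully open); "finger_force": force on a finger pad.
Only numpy, scipy, OpenCV 4.12 (cv2) and the standard library are available. Lean on these libraries where they do the work, as an engineer would, in place of code of your own. Each camera call takes 0.05 s, during which the arm holds its last target. There are 200 camera calls.

## Working session

There is one attempt and no reset: what is moved stays moved. The work goes in short steps, each a Python script; the robot and the scene stay as the last script left them, time stands still between calls to the robot, and variables do not carry over. Pictures are saved under pics/ and viewed, at most 10 in all, crops included, and the job is handed in when it is done.

```bash
mkdir -p pics; cat > h.py <<'E'
import numpy as np, cv2
from station import *
def K(n):
    i=camera_info(n); f=200/np.tan(np.radians(i["fovy"])/2); return f,i["cx"],i["cy"],np.array(i["T"])
def onz(n,uv,z):
    f,cx,cy,T=K(n); d=T[:3,:3]@np.array([(uv[0]-cx)/f,(uv[1]-cy)/f,1]); o=T[:3,3]
    return o+d*(z-o[2])/d[2]
def proj(n,p):
    f,cx,cy,T=K(n); q=T[:3,:3].T@(np.array(p)-T[:3,3]); return np.array([cx+f*q[0]/q[2],cy+f*q[1]/q[2]])
E
python3 - <<'E'
from h import *
np.set_printoptions(precision=4,suppress=True)
print(tip_reach, state())
for n in("top","side"):
    im=read_camera(n); cv2.imwrite(f"pics/{n}0.png",im[...,::-1]); print(n,camera_info(n))
    for l,z in(("gap",.067),("pointer",.063),("mark_top",.108),("track",0)):
        for d in tip_of(n,l)[:4]: print(l,d["score"],d["xy"],onz(n,d["xy"],z))
    for l in ("mark_top","front_pad","rear_pad","trolley"):
        for d in outline_of(n,l)[:4]: print("out",l,d["score"],d["xy"],d["pixels"].sum())
E
```

```text
0.022 {'time': 0.0, 'joint_positions': array([ 1.127 ,  0.4684, -0.0116,  1.6036,  0.006 ,  1.0714, -0.0563]), 'qvel': array([-0.0004,  0.    ,  0.0011,  0.0012,  0.001 , -0.0002, -0.0001]), 'joint_torque': array([  0.0003, -52.0564,  -0.0122, -24.3754,  -0.0566,   0.0172,
         0.0002]), 'tool_pos': array([ 0.2533, -0.598 ,  0.2356]), 'tool_rot': array([-3.0771, -0.6249,  0.0008]), 'ft_force': array([-0.5198, -0.4212,  0.2657]), 'moment': array([ 0.0203,  0.0125, -0.0682]), 'finger_force': 0.0, 'opening': 1.0006863052947665}
top {'fovy': 54.99156304886081, 'cx': 314.4531702901467, 'cy': 195.3118035741381, 'T': array([[ 0.0116, -0.9948,  0.1007,  0.487 ],
       [-0.9993, -0.0153, -0.0352,  0.0201],
       [ 0.0365, -0.1003, -0.9943,  0.9728],
       [ 0.    ,  0.    ,  0.    ,  1.    ]])}
gap 0.78 [372.0, 217.9] [ 0.527  -0.1491  0.067 ]
pointer 0.96 [374.7, 172.6] [ 0.6364 -0.1567  0.063 ]
mark_top 0.86 [235.8, 294.8] [0.353  0.1593 0.108 ]
mark_top 0.7 [321.9, 141.5] [ 0.6991 -0.0262  0.108 ]
mark_top 0.62 [227.8, 146.0] [0.6843 0.1879 0.108 ]
mark_top 0.48 [271.0, 142.3] [0.69
[... 518 characters left out ...]
7, -0.6785, -0.7346,  0.8636],
       [ 0.    ,  0.    ,  0.    ,  1.    ]])}
gap 0.9 [354.0, 166.1] [ 0.5369 -0.1649  0.067 ]
pointer 0.88 [317.1, 159.6] [ 0.6358 -0.1603  0.063 ]
mark_top 0.75 [398.4, 279.1] [0.3503 0.1589 0.108 ]
mark_top 0.73 [236.3, 245.9] [0.6843 0.1936 0.108 ]
mark_top 0.61 [254.1, 218.3] [0.6822 0.1127 0.108 ]
mark_top 0.56 [272.7, 182.7] [ 0.6886 -0.0021  0.108 ]
track 0.96 [331.8, 229.9] [0.5388 0.0015 0.    ]
out mark_top 0.98 [233.2, 268.4] 680
out mark_top 0.95 [385.8, 301.9] 777
out mark_top 0.85 [252.3, 233.4] 262
out mark_top 0.53 [269.2, 195.0] 262
out front_pad 0.81 [340.3, 175.8] 330
out rear_pad 0.69 [369.7, 135.3] 944
out trolley 0.96 [354.2, 175.5] 8132
```

View pics/top0.png

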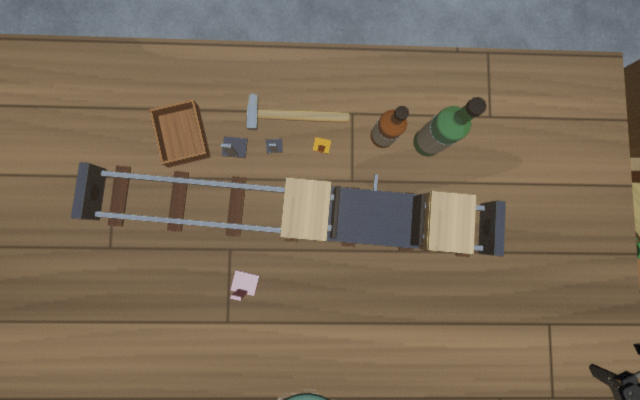

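View pics/side0.png

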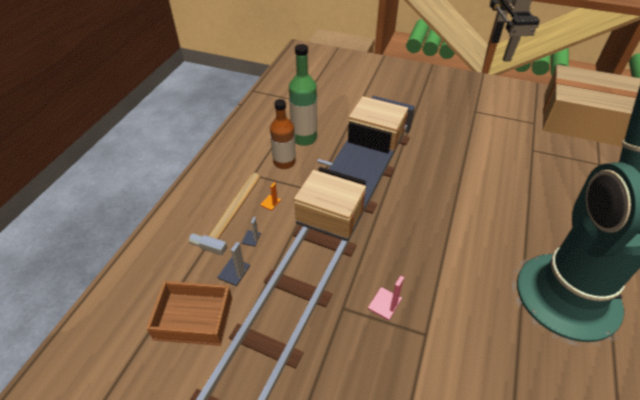

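The top view shows the trolley at the right (−y) end of the track: gap (372,218), front case (306,210), rear case (451,223), pointer tip (375,175).

Candidates for the mark in the top view:
- Large grey plate (228,146)
- Small grey plate (271,145)
- Orange plate (322,144)
- Pink plate (240,290)

I choose the large grey one, which is at (236,246) in the side view, and check it in a crop.

```bash
python3 - <<'E'
from h import *
np.set_printoptions(precision=4,suppress=True)
a=cv2.imread("pics/top0.png")[125:165,205:295]; b=cv2.imread("pics/side0.png")[205:290,205:275]
A=cv2.resize(a,None,fx=8,fy=8,interpolation=cv2.INTER_NEAREST);B=cv2.resize(b,None,fx=3.5,fy=3.5,interpolation=cv2.INTER_NEAREST)
h=A.shape[0]; c=np.zeros((h+300,720,3),np.uint8); c[:h]=A; c[h:h+B.shape[0],:B.shape[1]]=B[:300]
a2=cv2.imread("pics/top0.png")[160:220,340:410]; A2=cv2.resize(a2,None,fx=5,fy=5,interpolation=cv2.INTER_NEAREST)[:300]; c[h:h+300,260:260+350]=A2
cv2.imwrite("pics/crop.png",c[:600])
for p,q in(((103,174),(284,189)),((97,214),(280,230))):
    P,Q=onz("top",p,.03),onz("top",q,.03); d=P-Q; print(P,Q,np.degrees(np.arctan2(-d[0],d[1])))
def tri(u,v):
    r=[]; 
    A=[];B=[]
    for n,p in(("top",u),("side",v)):
        o=K(n)[3][:3,3]; d=onz(n,p,0)-o; d/=np.linalg.norm(d); M=np.eye(3)-np.outer(d,d); A.append(M);B.append(M@o)
    return np.linalg.lstsq(np.vstack(A),np.hstack(B),rcond=None)[0]
for n,u,v in(("gap",(372,217.9),(354,166.1)),("pointer",(374.7,172.6),(317.1,159.6)),("mark",(227.8,146),(236.3,245.9)),("small",(271,142.3),(254.1,218.3)),("track",(305.3,211.4),(331.8,229.9))): print(n,tri(u,v))
E
```

```text
[0.6267 0.5019 0.03  ] [0.597 0.062 0.03 ] -3.864870055385509
[0.5293 0.5096 0.03  ] [0.4962 0.0697 0.03  ] -4.296441474362471
gap [ 0.5289 -0.1447  0.0868]
pointer [ 0.635  -0.1561  0.0669]
mark [0.6865 0.1894 0.1016]
small [0.6987 0.0917 0.0797]
track [0.5405 0.0076 0.007 ]
```

View pics/crop.png

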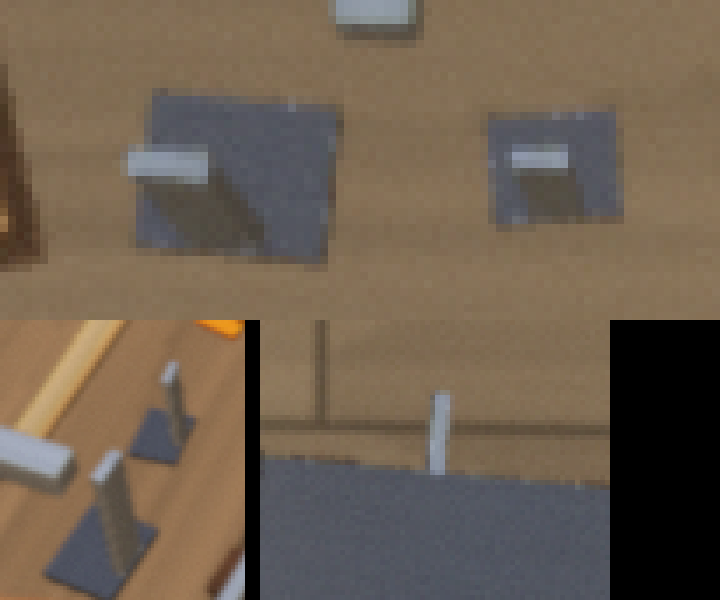

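The crop confirms the choice: the left plate (top edge centre about (226,145) in the top view) is the larger grey one. The small grey one is at (273,145), and the trolley's pointer tip is at (376.5,175). Next I go above the gap, checking the motion profile on the way.

```bash
cat >> h.py <<'E'
yaw=np.radians(-4.1); X=np.array([np.cos(yaw),np.sin(yaw),0]); Y=np.array([-X[1],X[0],0])
ROT=np.pi*np.array([np.cos(yaw/2),np.sin(yaw/2),0])
mark=onz("top",(226,145.4),.108); ptr0=onz("top",(376.5,174.8),.067)
S=lambda p: float(np.dot(p,Y))          # coordinate along the track
mid0=ptr0-.103*X
def P(s,z): p=mid0+Y*(s-S(mid0)); return np.array([p[0],p[1],z])
E
python3 - <<'E'
from h import *
import threading,time
np.set_printoptions(precision=4,suppress=True)
print("mark",mark,S(mark),onz("side",(236.1,246.4),.108),S(onz("side",(236.1,246.4),.108)),"lateral",np.dot(mark-mid0,X),"mid",mid0,S(mid0),"track s",S([.5405,.0076,0]))
t0=state()["time"]; close_gripper(); t1=state()["time"]; print("close",t1-t0)
movep(P(S(mid0),.21),ROT); print("movep",state()["time"]-t1, state()["tool_pos"],P(S(mid0),.21))
log=[];run=True
def poll():
    while run:
        try: s=state(); log.append((s["time"],s["tool_pos"][2]))
        except Exception as e: log.append(repr(e)); break
th=threading.Thread(target=poll); t=state()["time"]; th.start()
line_to(P(S(mid0),.15),max_speed=.15); run=False; th.join(3)
s=state(); print("line",s["time"]-t,s["tool_pos"],s["qvel"],len(log))
print(log[::max(1,len(log)//40)])
cv2.imwrite("pics/top1.png",read_camera("top")[...,::-1]); cv2.imwrite("pics/side1.png",read_camera("side")[...,::-1])
c=np.hstack([cv2.imread("pics/top1.png")[60:360,100:500],cv2.imread("pics/side1.png")[60:360,150:550]]);cv2.imwrite("pics/c1.png",c)
E
```

```text
mark [0.6856 0.1921 0.108 ] 0.24057926702518218 [0.6841 0.1949 0.108 ] 0.24331216846478698 lateral 0.1327815463396883 mid [ 0.5277 -0.1529  0.067 ] -0.11478571446257371 track s 0.04622491861209191
close 1.35
movep 1.9000000000000004 [ 0.5276 -0.1541  0.21  ] [ 0.5277 -0.1529  0.21  ]
line 0.5499999999999998 [ 0.528  -0.1534  0.1503] [-0.003  -0.0186 -0.0037 -0.0146 -0.0008 -0.0017  0.001 ] 2
[(4.15, np.float64(0.21001472740343313)), "KeyError('t')"]
```

View pics/c1.png

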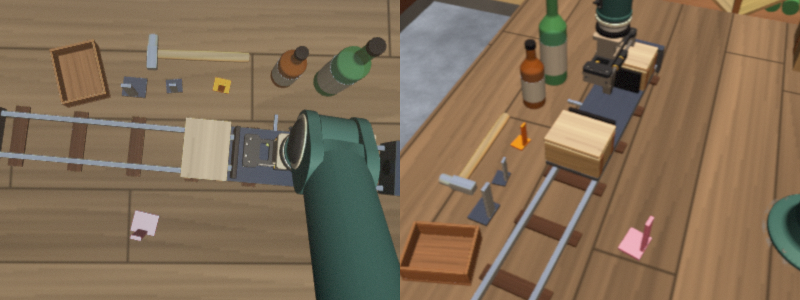

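The view shows the closed fingers above the gap, with the front case and pointer visible in both cameras: front case at (305,210) in the top view, pointer at (376,177). Next I lower into the gap, time a few lines, and simulate push candidates.

```bash
cat > sim.py <<'E'
import numpy as np
prof={"quint":lambda u:10*u**3-15*u**4+6*u**5,"cos":lambda u:(1-np.cos(np.pi*u))/2,"cubic":lambda u:3*u*u-2*u**3}
HALF=.018
def sim(m,s,v,tool0,segs,kind="quint",lag=0.,tmax=4,dt=.001,k=150.,fr=.02,b=.25,half=HALF,log=False):
    """segs: list of (t_start,L,T). s: trolley middle. returns final state, or the log."""
    f=prof[kind]; out=[]; cmax=0
    for i in range(int(tmax/dt)):
        t=i*dt; x=tool0+sum(L*f(min(max((t-a-lag)/T,0),1)) for a,L,T in segs)
        c1=x+half-(s+.09); c2=(s-.09)-(x-half)
        F=0.
        for c,sg in((c1,1),(c2,-1)):
            if c>0: F+=sg*(k*c+(3000*(c-.018) if c>.018 else 0))
            cmax=max(cmax,c)
        v+=dt*((F-(fr*np.sign(v) if abs(v)>1e-5 else 0)-b*v)/m); s+=dt*v
        out.append((t,s,v,F,x))
    o=np.array(out); return o if log else (s,v,cmax,o)
E
python3 - <<'E'
from h import *
from sim import *
np.set_printoptions(precision=4,suppress=True)
s0=S(mid0)
for (ds,z,v) in((0,.107,.15),(.03,.107,.1),(.06,.107,.2)):
    t=state()["time"]; a=state()["tool_pos"]; line_to(P(s0+ds,z),max_speed=v); st=state(); print(ds,v,st["time"]-t,np.linalg.norm(st["tool_pos"]-a),S(st["tool_pos"])-s0,st["tool_pos"][2],np.abs(st["qvel"]).max(),st["ft_force"])
for L,T in((.08,.5),(.08,.7),(.1,.7),(.1,.9),(.12,.9)):
  for kind in prof:
    r=[]
    for m in(2.5,3.5,4.5):
        s,v,cm,o=sim(m,0,0,.062,[(0,L,T)],kind,tmax=1.5)
        rel=np.where(o[:,3]>0)[0][-1]; r+=[round(o[rel,2],3),round(o[rel,1],3),round(o[rel,0],2),round(cm,3),'|']
    print(L,T,kind,*r)
print(state()["time"])
E
```

```text
0 0.15 0.4333 0.04366647317184714 2.0390092472344357e-05 0.10742855915387468 0.019543088673337566 [ 0.4872 -0.2408  0.8219]
0.03 0.1 0.4500000000000002 0.030218835890161937 0.030237369573987094 0.10769895953828203 0.015176730787033106 [-0.0598 -0.4335 -0.7422]
0.06 0.2 0.2999999999999998 0.03027508048779509 0.06050618248557493 0.10717852050474602 0.025685889553438687 [-0.2924 -0.7152  0.2337]
0.08 0.5 quint 0.533 0.07 1.19 0.032 | 0.544 0.07 1.23 0.036 | 0.547 0.07 1.26 0.038 |
0.08 0.5 cos 0.439 0.07 1.34 0.03 | 0.454 0.07 1.36 0.032 | 0.46 0.07 1.39 0.035 |
0.08 0.5 cubic 0.418 0.07 1.38 0.029 | 0.433 0.07 1.4 0.032 | 0.44 0.07 1.43 0.034 |
0.08 0.7 quint -0.22 0.045 1.5 0.027 | -0.263 0.044 1.5 0.03 | -0.343 0.047 1.5 0.032 |
0.08 0.7 cos 0.344 0.054 0.49 0.025 | 0.347 0.054 0.49 0.027 | 0.348 0.055 0.5 0.029 |
0.08 0.7 cubic 0.329 0.054 0.5 0.025 | 0.332 0.054 0.5 0.027 | 0.333 0.055 0.5 0.029 |
0.1 0.7 quint 0.458 0.09 1.41 0.03 | 0.477 0.09 1.42 0.033 | 0.488 0.09 1.45 0.036 |
0.1 0.7 cos 0.047 0.063 1.5 0.028 | 0.01 0.06 1.5 0.03 | -0.106 0.059 1.5 0.032 |
0.1 0.7 cubic -0.333 0.072 1.5 0.027 | -0.347 0.07 1.5 0.03 | -0.369 0.071 1.5 0.032 |
0.1 0.9 quint 0.39 0.059 0.54 0.027 | 0.394 0.06 0.55 0.029 | 0.397 0.061 0.56 0.031 |
0.1 0.9 cos 0.326 0.059 0.56 0.025 | 0.329 0.058 0.56 0.027 | 0.331 0.059 0.56 0.029 |
0.1 0.9 cubic 0.313 0.059 0.57 0.024 | 0.315 0.058 0.56 0.026 | 0.317 0.059 0.56 0.028 |
0.12 0.9 quint -0.379 0.092 1.5 0.029 | -0.388 0.089 1.5 0.031 | -0.411 0.089 1.5 0.034 |
0.12 0.9 cos 0.38 0.062 0.5 0.026 | 0.383 0.062 0.51 0.029 | 0.387 0.064 0.52 0.031 |
0.12 0.9 cubic 0.365 0.061 0.5 0.026 | 0.368 0.061 0.51 0.028 | 0.371 0.063 0.51 0.03 |
5.9833
```

```bash
python3 - <<'E'
from sim import *
import itertools
for L,T in itertools.product((.04,.05,.06,.07,.08),(.6,.8,1.,1.2)):
  r=[];cmx=0;x=[]
  for kind in ("quint","cubic"):
   for m in(2.5,4.5):
    for off in (.057,.063):
        s,v,cm,o=sim(m,0,0,off,[(0,L,T)],kind,tmax=2.,dt=.002)
        rel=np.where(o[:,3]>0)[0]; e=rel[-1] if len(rel) else 0
        r.append(round(o[e,2],3)); cmx=max(cmx,cm)
  print(L,T,r,round(cmx,4))
E
```

```text
0.04 0.6 [np.float64(0.162), np.float64(0.189), np.float64(0.13), np.float64(0.164), np.float64(0.152), np.float64(0.172), np.float64(0.126), np.float64(0.148)] 0.0214
0.04 0.8 [np.float64(0.144), np.float64(0.162), np.float64(0.121), np.float64(0.142), np.float64(0.129), np.float64(0.14), np.float64(0.114), np.float64(0.129)] 0.02
0.04 1.0 [np.float64(0.126), np.float64(0.138), np.float64(0.111), np.float64(0.126), np.float64(0.11), np.float64(0.115), np.float64(0.101), np.float64(0.11)] 0.0127
0.04 1.2 [np.float64(0.111), np.float64(0.118), np.float64(0.101), np.float64(0.112), np.float64(0.094), np.float64(0.097), np.float64(0.089), np.float64(0.095)] 0.0107
0.05 0.6 [np.float64(0.224), np.float64(-0.212), np.float64(0.228), np.float64(-0.215), np.float64(0.204), np.float64(0.22), np.float64(0.189), np.float64(0.216)] 0.0259
0.05 0.8 [np.float64(0.192), np.float64(0.207), np.float64(0.169), np.float64(0.195), np.float64(0.169), np.float64(0.176), np.float64(0.153), np.float64(0.165)] 0.0229
0.05 1.0 [np.float64(0.167), np.float64(0.174), np.float64(0.15), np.float64(0.162), np.flo
[... 1570 characters left out ...]
.float64(0.166)] 0.0231
0.08 0.6 [np.float64(0.435), np.float64(0.434), np.float64(0.45), np.float64(0.456), np.float64(0.339), np.float64(0.337), np.float64(0.361), np.float64(0.362)] 0.0346
0.08 0.8 [np.float64(0.311), np.float64(0.307), np.float64(0.335), np.float64(0.334), np.float64(-0.233), np.float64(-0.233), np.float64(-0.228), np.float64(-0.201)] 0.0298
0.08 1.0 [np.float64(0.283), np.float64(0.277), np.float64(0.29), np.float64(0.287), np.float64(0.23), np.float64(0.225), np.float64(0.231), np.float64(0.229)] 0.0269
0.08 1.2 [np.float64(0.237), np.float64(0.231), np.float64(0.239), np.float64(0.236), np.float64(0.192), np.float64(0.185), np.float64(0.191), np.float64(0.189)] 0.0248
```

```bash
cat > track.py <<'E'
from h import *
s0=S(mid0)
def rect(n,im):
    # metric view of plane z=.142: column = s-s0+.1 (mm), row = lateral+.1 (mm)
    w=np.array([[0,-.1],[.7,-.1],[.7,.1],[0,.1]]); src=np.float32([proj(n,np.r_[(mid0+Y*a+X*b)[:2],.142]) for a,b in w])
    dst=np.float32([[(a+.1)*1000,(b+.1)*1000] for a,b in w])
    return cv2.warpPerspective(im,cv2.getPerspectiveTransform(src,dst),(800,200))
REF={n:rect(n,cv2.imread(f"pics/{n}1.png")) for n in("top","side")}
def disp(n,im):
    """trolley displacement (m) since the reference pictures, from RGB picture"""
    t=REF[n][25:175,205:318]; r=cv2.matchTemplate(rect(n,im[...,::-1].copy())[20:180],t,cv2.TM_CCOEFF_NORMED)
    _,sc,_,(c,y)=cv2.minMaxLoc(r); a=r[y]
    d=0
    if 3<c<len(a)-4:
        p=np.polyfit(np.arange(-3,4),a[c-3:c+4],2); d=-p[1]/2/p[0]
    return (c+d-205)/1000,sc,y-5
def look(n,name=None):
    t=state()["time"]; im=read_camera(n); d=disp(n,im)
    if name: cv2.imwrite(f"pics/{name}.png",im[...,::-1])
    return (t,n)+tuple(round(float(x),4) for x in d)
E
python3 - <<'E'
from track import *
import json
print(look("side"),look("top"))
t=state()["time"]; line_to(P(s0+.0605+.065,.107),max_speed=.065/1.2)
L=[look("side","s2"),look("top","t2")]
print("start",t,L,S(state()["tool_pos"])-s0,state()["time"],state()["ft_force"])
json.dump(L,open("log.json","w"))
E
```

```text
(5.9833, 'side', 0.0001, 0.9906, 0.0) (6.0333, 'top', -0.0004, 0.6869, 0.0)
start 6.0833 [(7.4417, 'side', 0.138, 0.9965, 1.0), (7.4917, 'top', 0.147, 0.9631, 1.0)] 0.1250689923204349 7.5417 [-0.54103657 -0.63633628 -0.81665161]
```

```bash
python3 - <<'E'
from track import *
import json
line_to(P(s0+.231,.107),max_speed=.1055/.32)
L=json.load(open("log.json"))+[look("side","s3")]
json.dump(L,open("log.json","w")); st=state(); print(L,S(st["tool_pos"])-s0,st["time"],np.abs(st["qvel"]).max())
from sim import *
for kind in prof:
  for m in(2.5,3,3.5,4,4.5):
    for off in(.055,.0605,.066):
      s,v,cm,o=sim(m,0,0,off,[(0,.065,1.2)],kind,tmax=2.,dt=.002,half=.018)
      # use only pre-hop motion (rear contact before 1.46 s does not occur)
      print(kind,m,off,[round(float(np.interp(t,o[:,0],o[:,i])),3) for t in(1.358,1.408) for i in(1,2)])
E
```

```text
[[7.4417, 'side', 0.138, 0.9965, 1.0], [7.4917, 'top', 0.147, 0.9631, 1.0], (8.0083, 'side', 0.2343, 0.9905, 1.0)] 0.23048892420639608 8.0583 0.02686289002829427
quint 2.5 0.055 [0.133, 0.177, 0.142, 0.176]
quint 2.5 0.0605 [0.144, 0.177, 0.153, 0.176]
quint 2.5 0.066 [0.15, 0.169, 0.158, 0.168]
quint 3 0.055 [0.129, 0.177, 0.138, 0.176]
quint 3 0.0605 [0.141, 0.179, 0.15, 0.178]
quint 3 0.066 [0.149, 0.174, 0.157, 0.173]
quint 3.5 0.055 [0.125, 0.177, 0.134, 0.176]
quint 3.5 0.0605 [0.138, 0.18, 0.146, 0.179]
quint 3.5 0.066 [0.147, 0.176, 0.155, 0.176]
quint 4 0.055 [0.121, 0.175, 0.13, 0.174]
quint 4 0.0605 [0.134, 0.18, 0.143, 0.179]
quint 4 0.066 [0.144, 0.178, 0.153, 0.177]
quint 4.5 0.055 [0.117, 0.173, 0.126, 0.172]
quint 4.5 0.0605 [0.13, 0.179, 0.139, 0.178]
quint 4.5 0.066 [0.141, 0.179, 0.15, 0.178]
cos 2.5 0.055 [0.118, 0.151, 0.126, 0.15]
cos 2.5 0.0605 [0.127, 0.148, 0.135, 0.147]
cos 2.5 0.066 [0.132, 0.139, 0.139, 0.138]
cos 3 0.055 [0.115, 0.153, 0.123, 0.152]
cos 3 0.0605 [0.126, 0.151, 0.133, 0.15]
cos 3 0.066 [0.132, 0.144, 0.139, 0.143]
cos 3.5 0.055 [0.113, 0.1
[... 320 characters left out ...]
 0.066 [0.128, 0.151, 0.135, 0.151]
cubic 2.5 0.055 [0.115, 0.145, 0.122, 0.144]
cubic 2.5 0.0605 [0.124, 0.141, 0.131, 0.14]
cubic 2.5 0.066 [0.128, 0.132, 0.135, 0.131]
cubic 3 0.055 [0.112, 0.147, 0.119, 0.146]
cubic 3 0.0605 [0.122, 0.145, 0.129, 0.144]
cubic 3 0.066 [0.128, 0.137, 0.135, 0.136]
cubic 3.5 0.055 [0.109, 0.148, 0.117, 0.147]
cubic 3.5 0.0605 [0.12, 0.147, 0.127, 0.146]
cubic 3.5 0.066 [0.127, 0.141, 0.134, 0.14]
cubic 4 0.055 [0.107, 0.148, 0.114, 0.147]
cubic 4 0.0605 [0.118, 0.148, 0.125, 0.147]
cubic 4 0.066 [0.126, 0.143, 0.133, 0.143]
cubic 4.5 0.055 [0.104, 0.148, 0.112, 0.147]
cubic 4.5 0.0605 [0.116, 0.149, 0.123, 0.148]
cubic 4.5 0.066 [0.124, 0.145, 0.132, 0.144]
```

The quintic profile at about 3.5 kg fits, with the trolley running at about 0.165 m/s. Next is a robust design of the brake move.

```bash
cat > opt.py <<'E'
from sim import *
from scipy.optimize import differential_evolution
def batch(m,s,v,half,tool0,a,L,T,tmax=2.2,dt=.004,fr=.02,b=.25):
    s=s.copy();v=v.copy();f=prof["quint"];cm=0
    for i in range(int(tmax/dt)):
        x=tool0+L*f(min(max((i*dt-a)/T,0),1)); c=(s-.09)-(x-half); c1=(x+half)-(s+.09)
        F=-150*np.maximum(c,0)-3000*np.maximum(c-.018,0)+150*np.maximum(c1,0)
        v=v+dt*(F-fr*np.tanh(v/.001)-b*v)/m; s=s+dt*v; cm=np.maximum(cm,c)
    return s,v,cm
E
python3 - <<'E'
from opt import *
import itertools
g=np.array(list(itertools.product((2.7,3.5,4.4),(.2415,.2435),(.162,.167),(.0165,.0195))))
m,s,v,h=g.T
def cost(p):
    a,L,T=p; sf,vf,cm=batch(m,s,v,h,.2305,a,L,T)
    return np.mean((vf/.01)**2)+.3*np.mean(((sf-.3565)/.005)**2)+np.mean(np.maximum(cm-.0175,0)/.001)
r=differential_evolution(cost,[(0,.4),(.02,.12),(.4,1.6)],maxiter=40,popsize=12,seed=1)
sf,vf,cm=batch(m,s,v,h,.2305,*r.x)
print(r.x,r.fun); print(np.round(np.c_[g,sf,vf,cm],3))
E
```

```text
[0.         0.05944139 1.31140657] 0.15538696049713396
[[ 2.70e+00  2.42e-01  1.62e-01  1.60e-02  3.62e-01  0.00e+00  9.00e-03]
 [ 2.70e+00  2.42e-01  1.62e-01  2.00e-02  3.59e-01  2.00e-03  9.00e-03]
 [ 2.70e+00  2.42e-01  1.67e-01  1.60e-02  3.57e-01  0.00e+00  9.00e-03]
 [ 2.70e+00  2.42e-01  1.67e-01  2.00e-02  3.51e-01  0.00e+00  1.00e-02]
 [ 2.70e+00  2.44e-01  1.62e-01  1.60e-02  3.62e-01  2.00e-03  9.00e-03]
 [ 2.70e+00  2.44e-01  1.62e-01  2.00e-02  3.57e-01  2.00e-03  9.00e-03]
 [ 2.70e+00  2.44e-01  1.67e-01  1.60e-02  3.56e-01  0.00e+00  1.00e-02]
 [ 2.70e+00  2.44e-01  1.67e-01  2.00e-02  3.48e-01  0.00e+00  1.00e-02]
 [ 3.50e+00  2.42e-01  1.62e-01  1.60e-02  3.60e-01 -0.00e+00  1.00e-02]
 [ 3.50e+00  2.42e-01  1.62e-01  2.00e-02  3.57e-01  0.00e+00  1.00e-02]
 [ 3.50e+00  2.42e-01  1.67e-01  1.60e-02  3.58e-01  0.00e+00  1.10e-02]
 [ 3.50e+00  2.42e-01  1.67e-01  2.00e-02  3.52e-01  0.00e+00  1.10e-02]
 [ 3.50e+00  2.44e-01  1.62e-01  1.60e-02  3.60e-01  0.00e+00  1.00e-02]
 [ 3.50e+00  2.44e-01  1.62e-01  2.00e-02  3.57e-01  0.00e+00  1.10e-02]
 [ 3.50e+00  2.44e-01  1.67e-01  1.60e-02  3.56e-01  0.00e+00  1.10e-02]
 [ 3.50e+00  2.44e-01  1.67e-01  2.00e-02  3.51e-01  0.00e+00  1.20e-02]
 [ 4.40e+00  2.42e-01  1.62e-01  1.60e-02  3.54e-01 -6.00e-03  1.20e-02]
 [ 4.40e+00  2.42e-01  1.62e-01  2.00e-02  3.57e-01 -0.00e+00  1.20e-02]
 [ 4.40e+00  2.42e-01  1.67e-01  1.60e-02  3.55e-01 -3.00e-03  1.30e-02]
 [ 4.40e+00  2.42e-01  1.67e-01  2.00e-02  3.55e-01 -0.00e+00  1.30e-02]
 [ 4.40e+00  2.44e-01  1.62e-01  1.60e-02  3.59e-01 -0.00e+00  1.20e-02]
 [ 4.40e+00  2.44e-01  1.62e-01  2.00e-02  3.56e-01  0.00e+00  1.20e-02]
 [ 4.40e+00  2.44e-01  1.67e-01  1.60e-02  3.58e-01 -0.00e+00  1.30e-02]
 [ 4.40e+00  2.44e-01  1.67e-01  2.00e-02  3.54e-01 -0.00e+00  1.30e-02]]
```

Superbly robust: the final position stays within ±8 mm in every case. Executing it.

```bash
python3 - <<'E'
from track import *
line_to(P(s0+.2305+.0594,.107),max_speed=.0594/1.311)
print([look(n,f"{n}{i}") for i in(4,5) for n in("side","top")],S(state()["tool_pos"])-s0,state()["time"])
E
```

```text
[(9.5083, 'side', 0.3623, 0.9848, 1.0), (9.5583, 'top', 0.3617, 0.9478, 2.0), (9.6083, 'side', 0.3619, 0.9858, 1.0), (9.6583, 'top', 0.3606, 0.9441, 2.0)] 0.2896697216709631 9.7083
```

```bash
python3 - <<'E'
from track import *
line_to(P(s0+.35,.107),max_speed=.1)
print([look(n,f"{n}{i}") for i in(6,7) for n in("side","top")])
pause(.5); print([look(n,f"{n}{i}") for i in(8,) for n in("side","top")],S(state()["tool_pos"])-s0,state()["time"])
a=cv2.resize(cv2.imread("pics/top8.png")[110:210,170:300],None,fx=6,fy=6,interpolation=cv2.INTER_NEAREST)
cv2.imwrite("pics/c8.png",a)
E
```

```text
[(10.4583, 'side', 0.35, 0.9874, 1.0), (10.5083, 'top', 0.0269, 0.9052, 0.0), (10.5583, 'side', 0.3491, 0.9872, 1.0), (10.6083, 'top', 0.026, 0.9031, 0.0)]
[(11.1583, 'side', 0.345, 0.9874, 1.0), (11.2083, 'top', 0.0222, 0.9044, 0.0)] 0.35003206839511625 11.2583
```

View pics/c8.png

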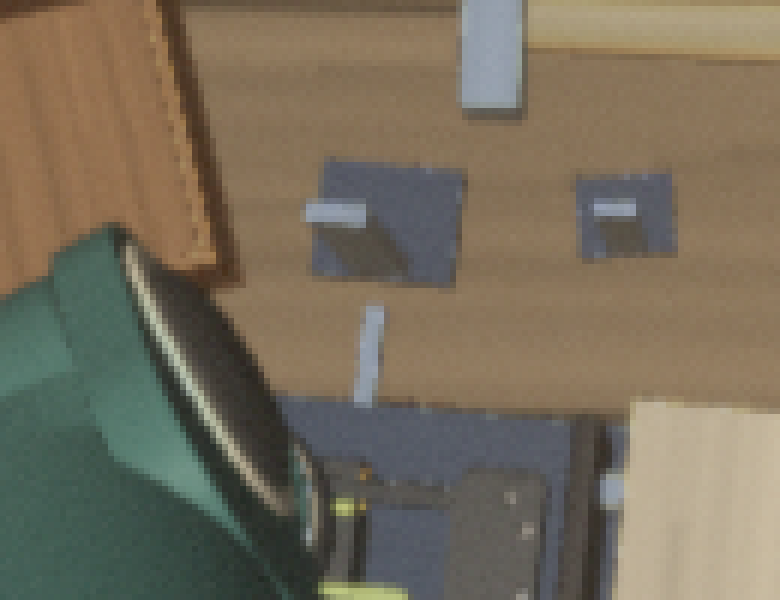

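The crop shows the pointer tip at top-image pixel (232,161), a little to the −y side of the plate centre at (226,145). It is still creeping back slowly. I wait for rest, bring the tool near the front pad and measure.

```bash
python3 - <<'E'
from track import *
print("pointer",S(onz("top",(232.3,161.4),.067))-S(mark), "mark-mid0",S(mark)-s0)
line_to(P(s0+.395,.107),max_speed=.06)
pause(1.0)
for i in range(2): print(look("side",f"w{i}"),look("top")); 
print(tip_of("top","pointer")[:1],tip_of("side","pointer")[:1],tip_of("side","front_pad")[:1])
print(S(state()["tool_pos"])-s0,state()["time"])
E
```

```text
pointer -0.010062552898717353 mark-mid0 0.35536498148775586
(13.1583, 'side', 0.346, 0.9376, 1.0) (13.2083, 'top', 0.0213, 0.9054, 0.0)
(13.2583, 'side', 0.346, 0.9377, 1.0) (13.3083, 'top', 0.0213, 0.9053, 0.0)Traceback (most recent call last):
  File "<stdin>", line 6, in <module>
ValueError: it knows: bottle, cork_tray, gap, half_bottle, mallet, mark_top, pointer, track
```

```bash
python3 - <<'E'
from opt import *
import itertools
g=np.array(list(itertools.product((2.8,3.5,4.3),(.342,.344,.346),(.015,.022))))
m,s,fr=g.T; h=.018+0*m; v=0*m; tgt=s+.0115
def cost(p):
    sf,vf,cm=batch(m,s,v,h,.395,0,p[0],p[1],tmax=6,dt=.008,fr=fr); return np.mean((sf-.3555)**2)*1e6+np.max(np.abs(sf-.3555))*300+np.mean((vf/.001)**2)
r=differential_evolution(cost,[(.015,.045),(.4,6)],maxiter=25,popsize=12,seed=1)
sf,vf,cm=batch(m,s,v,h,.395,0,*r.x,tmax=6,fr=fr); print(r.x,r.fun); print(np.round(np.c_[g,sf,vf],4))
E
```

```text
[0.02576113 5.86158958] 14.660571069737951
[[2.800e+00 3.420e-01 1.500e-02 3.573e-01 1.500e-03]
 [2.800e+00 3.420e-01 2.200e-02 3.537e-01 0.000e+00]
 [2.800e+00 3.440e-01 1.500e-02 3.550e-01 1.200e-03]
 [2.800e+00 3.440e-01 2.200e-02 3.524e-01 0.000e+00]
 [2.800e+00 3.460e-01 1.500e-02 3.521e-01 7.000e-04]
 [2.800e+00 3.460e-01 2.200e-02 3.506e-01 0.000e+00]
 [3.500e+00 3.420e-01 1.500e-02 3.592e-01 3.600e-03]
 [3.500e+00 3.420e-01 2.200e-02 3.559e-01 5.000e-04]
 [3.500e+00 3.440e-01 1.500e-02 3.562e-01 2.900e-03]
 [3.500e+00 3.440e-01 2.200e-02 3.538e-01 5.000e-04]
 [3.500e+00 3.460e-01 1.500e-02 3.527e-01 1.800e-03]
 [3.500e+00 3.460e-01 2.200e-02 3.513e-01 3.000e-04]
 [4.300e+00 3.420e-01 1.500e-02 3.605e-01 5.200e-03]
 [4.300e+00 3.420e-01 2.200e-02 3.578e-01 2.400e-03]
 [4.300e+00 3.440e-01 1.500e-02 3.570e-01 4.200e-03]
 [4.300e+00 3.440e-01 2.200e-02 3.551e-01 1.900e-03]
 [4.300e+00 3.460e-01 1.500e-02 3.531e-01 2.700e-03]
 [4.300e+00 3.460e-01 2.200e-02 3.520e-01 1.000e-03]]
```

```bash
python3 - <<'E'
from track import *
line_to(P(s0+.395+.0258,.107),max_speed=.0258/5.86)
print(look("top"));line_to(P(s0+.365,.107),max_speed=.08)
for i in range(3): print(look("side",f"x{i}"),look("top",f"y{i}")); pause(.3)
print(tip_of("top","pointer")[:1],tip_of("side","pointer")[:1],S(state()["tool_pos"])-s0,state()["time"])
cv2.imwrite("pics/cy.png",cv2.resize(cv2.imread("pics/y2.png")[110:210,170:300],None,fx=6,fy=6,interpolation=cv2.INTER_NEAREST))
E
```

```text
(19.4667, 'top', 0.0238, 0.9049, 0.0)
(20.3667, 'side', 0.3464, 0.9862, 1.0) (20.4167, 'top', 0.0238, 0.9054, 0.0)
(20.7667, 'side', 0.3464, 0.9861, 1.0) (20.8167, 'top', 0.0238, 0.9057, 0.0)
(21.1667, 'side', 0.3464, 0.9862, 1.0) (21.2167, 'top', 0.0238, 0.9051, 0.0)
[{'xy': [232.1, 161.5], 'score': 0.68}] [{'xy': [251.6, 260.2], 'score': 0.68}] 0.3649943683921637 21.6667
```

View pics/cy.png

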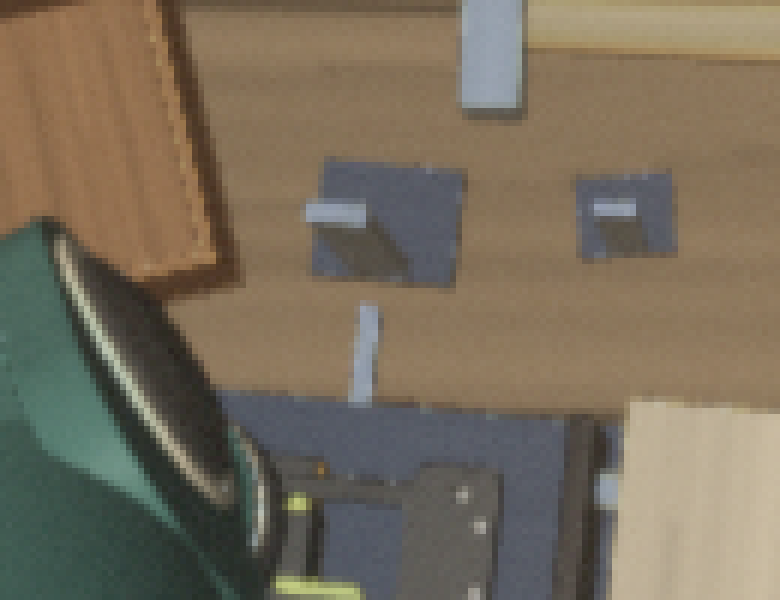

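The pointer tip is now at about (231.7,161). It moved only 2.5 mm, so the finger is thinner than assumed. I recalibrate on that and nudge again.

```bash
python3 - <<'E'
from opt import *
from track import *
from scipy.optimize import brentq
print("top",S(onz("top",(231.7,161.2),.067))-S(mark),"side",S(onz("side",(251.6,260.2),.063))-S(onz("side",(236.1,246.4),.108)))
G=[]
A=lambda x:np.array([x])
for m in(2.8,3.5,4.3):
  for fr in(.015,.022):
    h=brentq(lambda h:batch(A(m),A(.3439),A(0.),A(h),.395,0,.0258,5.86,tmax=7,dt=.008,fr=fr)[0][0]-.3464,.010,.02,xtol=1e-4); G.append((m,fr,h))
g=np.array(G); print(np.round(g,4)); m,fr,h=g.T; s=.3464+0*m; v=0*m
def cost(p):
    r=0
    for e in(-.0007,.0007):
        sf,vf,cm=batch(m,s,v,h+e,.39,0,p[0],p[1],tmax=6,dt=.008,fr=fr); r+=np.mean((sf-.3556)**2)*1e6+np.max(np.abs(sf-.3556))*300
    return r
r=differential_evolution(cost,[(.02,.06),(1,5)],maxiter=20,popsize=12,seed=1); print(r.x,r.fun)
for e in(-.0007,0,.0007): print(np.round(batch(m,s,v,h+e,.39,0,*r.x,tmax=6,fr=fr)[0],4))
np.save("nudge.npy",r.x)
E
```

```text
top -0.008604348604493745 side -0.008724720924093377
[[2.8    0.015  0.0144]
 [2.8    0.022  0.0148]
 [3.5    0.015  0.0143]
 [3.5    0.022  0.0146]
 [4.3    0.015  0.0142]
 [4.3    0.022  0.0144]]
[0.03478077 5.        ] 19.492713469423926
[0.3528 0.3521 0.3528 0.3522 0.3532 0.3524]
[0.3556 0.3542 0.356  0.3547 0.3565 0.3553]
[0.3584 0.3564 0.3591 0.3573 0.3598 0.3582]
```

```bash
python3 - <<'E'
from track import *
line_to(P(s0+.39,.107),max_speed=.1)
line_to(P(s0+.39+.0348,.107),max_speed=.0348/5.)
print(look("top"));line_to(P(s0+.375,.107),max_speed=.1)
for i in range(2): print(look("side",f"z{i}"),look("top",f"zt{i}")); pause(.3)
print(S(state()["tool_pos"])-s0,state()["time"])
cv2.imwrite("pics/cz.png",cv2.resize(cv2.imread("pics/zt1.png")[110:210,170:300],None,fx=6,fy=6,interpolation=cv2.INTER_NEAREST))
E
```

```text
(27.2167, 'top', 0.0309, 0.8994, 0.0)
(27.9167, 'side', 0.3538, 0.9868, 1.0) (27.9667, 'top', 0.0311, 0.8993, 0.0)
(28.3167, 'side', 0.3538, 0.9867, 1.0) (28.3667, 'top', 0.0311, 0.8995, 0.0)
0.3749983825697646 28.7167
```

View pics/cz.png

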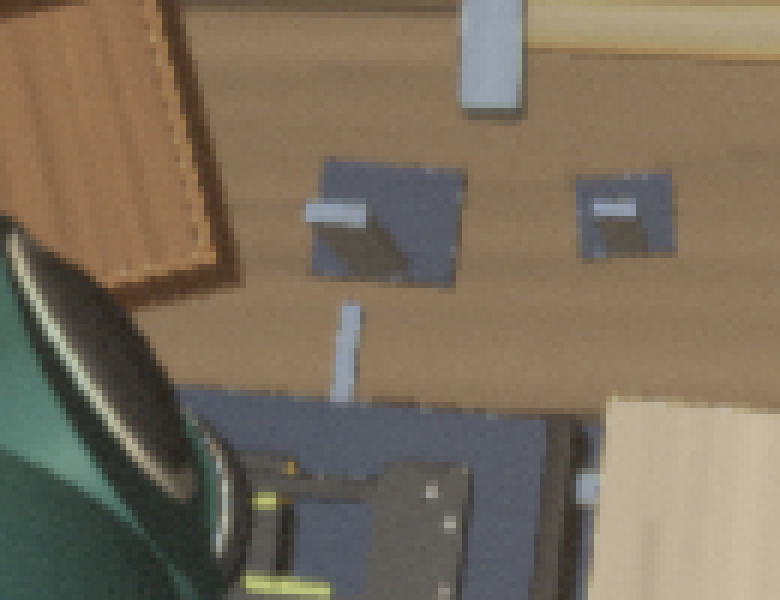

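The trolley is at rest with the pointer about 1 mm from the plate's centre (tip at (228.5,161) in the top view). I withdraw straight up and check.

```bash
python3 - <<'E'
from track import *
line_to(P(s0+.375,.23),max_speed=.15); pause(2.0)
print(look("side","end"),S(state()["tool_pos"])-s0,state()["tool_pos"],state()["time"])
pause(1.0); print(look("side","end2"),state()["time"])
sign_off()
E
```

```text
(31.6833, 'side', 0.3538, 0.9867, 1.0) 0.3750112098716206 [0.55452536 0.22114431 0.23000531] 31.7333
(32.7333, 'side', 0.3538, 0.9867, 1.0) 32.7833
the job is handed in; nothing more can be done
```

The job is handed in at 32.8 s: the trolley ran at about 0.17 m/s, was braked by the rear pad, crept back about 10 mm off the mark, and after two gentle front-pad nudges stands untouched with its pointer about 1–2 mm from the plate's centre by the cameras.

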